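Slide the shelf board home into its notches

TASK

Push the white shelf board along its two rails with your fingertips, by its downturned rear edge, until you feel it drop down into the locating notches, then back off. Do not lift the board off its rails, do not touch the two bowls that ride on it, which must stay standing on their marks, and leave everything else on the bench where it is.

Things in the scene. Friction and masses are not known exactly. Their poses are not given: they have to be found in the camera images.
- rail_frame: Aluminium frame fixed on the bench: two parallel rails, tops 45 mm high, 45 to 75 mm either side of the centre line, with outer guide lips (to 83 mm, 55 mm high); between them open but for cross bars 10 mm high at both ends. Origin at bench height on the centre line; x along the rails, the way the board is pushed (rails from x = -140 to +130 mm), z up.
- notch_seat (a point): Where the board's origin comes when seated: on the frame's centre line, 50 mm ahead of the frame's origin, 36 mm above the bench; axes as the frame's. The rail tops have four notches, 19 mm long and 9 mm deep, one for each foot of the board (frame x = +92 and +8 mm).
- shelf_board: White board, loose, 0.35 to 0.7 kg, 110 (x) x 146 x 10 mm, on four feet, 2 mm play sideways. Origin at its middle, level with the feet's underside; x forward to the notches; top at z = +20 mm. Starts 80 to 130 mm before its seat, origin 45 mm above the bench; over the notches it drops 9 mm at once, then has 3.5 mm play along the rails. Slides with plain friction, about 2 to 7 N.
- rear_edge (a point): Where to push, towards +x: centre of the outer (-x) face of the board's downturned rear edge. Face 80 mm wide, from 15 mm below to 18 mm above this point (board's top). It lies 55 mm behind the board's origin and 2 mm above it; axes as the board's.
- left_place (a point): Round grey mark, 48 mm across, on the board's top, left of the centre line (board x = +20, y = +36 mm), where the left bowl stands.
- right_place (a point): Round grey mark on the board's top, right of the centre line (board x = +20, y = -36 mm), where the right bowl stands.
- left_bowl: Small grey sample bowl, 54 mm across, 28 mm high, loose on the board, on the left mark; origin under its centre.
- right_bowl: Small grey sample bowl, 55 mm across, 28 mm high, loose on the board, on the right mark; origin under its centre.
- side_vial: Bystander: glass vial, 28 mm across, 60 mm high, beside the far rail; origin under its centre.
- end_vial: Bystander: glass vial, 28 mm across, 60 mm high, just beyond the front end of the rails; origin under its centre.
- beaker: Bystander: covered glass beaker, 65 mm across, 85 mm high, at the back left; origin under its centre.
- dropper: Bystander: brown dropper bottle, 34 mm across, 97 mm high, at the left; origin under its centre.
- tape: Bystander: roll of tape lying flat, 64 mm across, 19 mm high; origin under its centre.
- timer: Bystander: lab timer lying on its back, 66 x 66 x 18 mm, near the front edge at the left; origin under its centre.
- marker: Bystander: marker pen, 125 mm long, lying near the front edge at the left; origin under its centre.
There are look-alikes about, which are no part of the job. Leave any orange look-alike of the left_bowl alone.

How it is judged:
By the outcome, as a careful person would: the job done as asked, in the order asked, and still so for the second after the job is handed in, with the robot touching nothing.
It also fails if it takes over 38 s, if anything falls off the work surface, if the arm or the gripper's body presses on something with over 40 N, if the wrist force passes 120 N, or if a joint passes its speed limit or range.

ROBOT

A 6-joint arm with a two-finger parallel gripper is mounted at the origin on a cart in front of the work surface, level with it; the furniture and walls round the work are solid. World frame = base frame: x ahead of the robot, y to its left, z up, the work surface at z = 0. Lengths are in m, angles in rad, forces in N, time in s.
With the tool pointing down it reaches from about 0.375 to 0.9 m from the base axis. Payload 3.1 kg.
Tool frame: the origin (TCP) lies at the very end of the fingers, on their centre line; the grasp point (between the pads) lies 19 mm behind it; z points along the fingers, y is the direction in which the jaws open and shut (so a half turn about z gives the same grasp; the last joint's range is limited). The gripper opens to 85 mm and grips with 20 to 120 N. Pads are 22 mm wide; open, the fingers measure 114 mm over their backs; the gripper's body (76 mm by 85 mm) begins 54 mm behind the grasp point. The pads swing forward as they close: fully open they stand 13 mm farther back than shut.
Start: joints at [-1.343, 0.527, 1.433, -0, 1.181, -0.178], TCP at [0.247, -0.574, 0.231] pointing down, gripper open.
Joint ranges: [-3.08, 3.08], [-0.75, 2.2], [0.22, 2.44], [-1.43, 4.57], [0, 2.65], [-2.85, 2.85]. Speed limits (rad/s): [2.79, 2.79, 3.14, 3.14, 3.14, 3.14].

INTERFACE

Orientations are given as a unit quaternion [x, y, z, w].
In Python, from station import manip gives the robot as it stands. The module is installed in compiled form; this text tells all that it offers.
- The arm moves only by the tool send_rows, never from a script. Its argument "commands" is a list of rows, each an object with "delta_pos": the shift along the world's x, y, z in cm, a list of three; "yaw": the turn about the world's z in rad. A call has 1 to 10 rows; each row shifts and turns the pose as measured when the row begins; what a row does not reach is not made up. A row lasts 1/8 s, in which the tool goes at most 62.5 mm and 10.7 degrees, less where a joint would pass 70% of its speed; a pose out of reach is approached as far as the arm can. A call is refused whole if a number of a shift passes 6.25 or a number of a turn 0.188, either way. A call with a gripper value outside its range is refused whole. "grip" is the closure, from -1 (fully open) to 1 (shut), set as the call begins (left out, the last holds). The fingers move at their own pace and stop on an object; "force" is the grip in N (left out, the last holds). Time passes only in rows, so rows that do not move let the fingers close. It gives the time, the measured TCP pose, the force and the opening at its end, in the units of the state.
- manip.sense(): the state, without advancing time (a new reading comes with each control period).
- manip.snapshot(name): name is "scene" or "top" or "wrist"; returns the picture (384x512x3 uint8, blue, green, red); there is no depth.
- manip.get_calibration(name): a dict with "fx", "fy", "cx", "cy" (pixels), "world_to_cam" (4x4, takes a point from world to camera coordinates); the wrist camera has in their place "mount" (4x4, takes a point from camera to tool coordinates, whose origin is the TCP and whose axes are the flange's). Camera axes: x right, y down, z forward; pixel columns grow to the right and rows downward; lengths in m; the calibration is good to about 2 mm. The wrist camera is an equidistant fisheye: a pixel r from the principal point sees the ray r / f radians off the axis. A picture is of the moment at which its call begins: read the wrist's pose just before it. get_calibration takes no time and is no camera call.
- manip.sign_off(): hands the job in, once; it reports no verdict.
The state is a dict: "t": time; "q": joint angles; "qd": joint speeds; "tau": joint torques, N m; "tcp_pos": TCP position; "tool_rot": TCP orientation; "force": force on the tool from outside, world axes, zero at the start; "ft_torque": the same for the moment, N m; "finger_gap": opening from 0.0 (shut) to 1.0 (fully open).
Only numpy, scipy, OpenCV 4.12 (cv2) and the standard library are available. Lean on these libraries where they do the work, as an engineer would, in place of code of your own. Each camera call takes 0.05 s, during which the arm holds its last target. There are 200 camera calls.

## Working session

There is one attempt and no reset: what is moved stays moved. The work goes in short steps, Python scripts to look and compute and a tool call to move; the robot and the scene stay as the last step left them, time stands still between calls to the robot, and variables do not carry over. Pictures are saved under pics/ and viewed, about 8 in all and at most 12, crops included, and the job is handed in when it is done.

Besides the shell and the picture viewer there is one more tool, called after "Call:" as a command line: name --argument value ..., lists and objects as JSON in quotes. send_rows: Moves the arm, as the interface text tells. Its arguments: {"type":"object","properties":{"commands":{"type":"array","items":{"type":"object","properties":{"delta_pos":{"type":"array","items":{"type":"number"}},"yaw":{"type":"number"}}}},"grip":{"type":"number"},"force":{"type":"number"}},"required":["commands"]}

```bash
mkdir -p pics; python3 - <<'E'
from station import manip
import cv2,numpy as np
for n in("scene","top"):
    im=manip.snapshot(n); cv2.imwrite(f"pics/{n}0.png",im)
    c=manip.get_calibration(n); print(n,c["fx"],c["fy"],c["cx"],c["cy"]); print(np.array(c["world_to_cam"]).round(4).tolist())
a=cv2.imread("pics/scene0.png");b=cv2.imread("pics/top0.png")
cv2.imwrite("pics/t0.png",cv2.resize(b,(800,600),interpolation=2))
cv2.imwrite("pics/s0.png",cv2.resize(a,(800,600),interpolation=2))
s=manip.sense();print(s["t"],s["tcp_pos"],s["tool_rot"],s["force"],s["finger_gap"])
E
```

```text
scene 447.08686831776527 447.08686831776527 256.6838978073053 190.38472245995632
[[-0.9831, -0.1828, -0.0069, 0.5264], [-0.1527, 0.8408, -0.5194, 0.1178], [0.1008, -0.5095, -0.8545, 1.3685], [0.0, 0.0, 0.0, 1.0]]
top 417.20257546052284 417.20257546052284 255.56265470527433 195.26789632987303
[[0.013, -0.9999, 0.0073, -0.0251], [-0.9963, -0.0136, -0.0848, 0.5211], [0.0849, -0.0062, -0.9964, 1.0244], [0.0, 0.0, 0.0, 1.0]]
0.1 [ 0.24659536 -0.57358886  0.23043722] [ 9.79487512e-01  2.01502411e-01 -2.03926396e-05 -9.95416379e-04] [ 0.79613079  0.02004217 -0.189996  ] 1.000764606800757
```

View pics/t0.png

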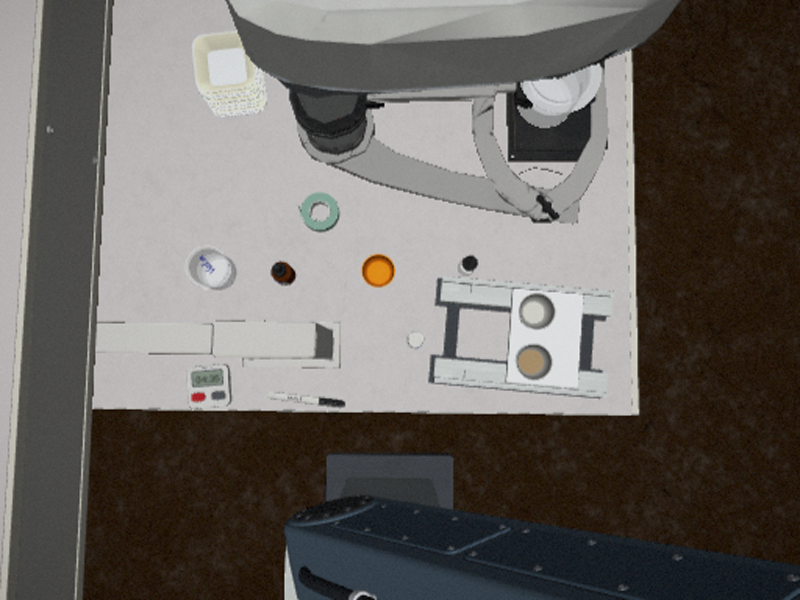

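View pics/s0.png

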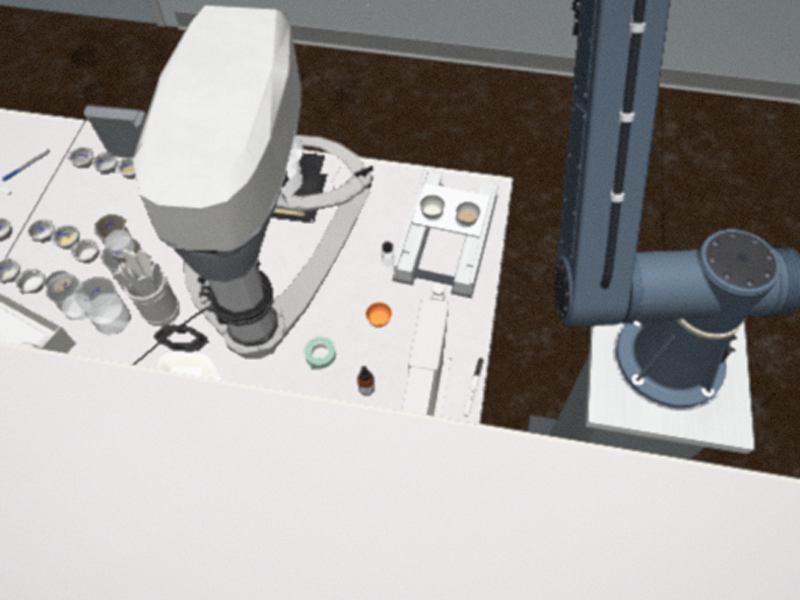

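The top view shows the board at about (545,337), its rear edge at about x=580, and the rails from 610 to 435, so the push is to image left, roughly world +y. The end vial is at (415,340) and the side vial at (469,263). The orange look-alike bowl at (378,270) is not on the board and is to be left alone. The two bowls on the board are at (536,312) and (533,361).

```bash
cat > h.py <<'E'
import numpy as np,cv2
from scipy.optimize import least_squares
from station import manip
def K(n):
    c=manip.get_calibration(n); return c,np.array(c["world_to_cam"])
def proj(n,P):
    c,T=K(n); p=np.atleast_2d(P)@T[:3,:3].T+T[:3,3]
    return np.c_[c["fx"]*p[:,0]/p[:,2]+c["cx"],c["fy"]*p[:,1]/p[:,2]+c["cy"]]
def back(n,uv,z):
    c,T=K(n); R,t=T[:3,:3],T[:3,3]; o=-R.T@t
    d=R.T@np.array([(uv[0]-c["cx"])/c["fx"],(uv[1]-c["cy"])/c["fy"],1]); return o+d*(z-o[2])/d[2]
E
python3 - <<'E'
from h import *
a=cv2.imread("pics/top0.png")[165:265,262:402]; b=cv2.imread("pics/scene0.png")[108:198,240:330]
cv2.imwrite("pics/tc.png",cv2.resize(a,None,fx=5.7,fy=5.7,interpolation=cv2.INTER_CUBIC))
cv2.imwrite("pics/sc.png",cv2.resize(b,None,fx=6.6,fy=6.6,interpolation=cv2.INTER_CUBIC))
for uv in [(545,337)]: print(back("top",np.array(uv)/1.5625,.065))
E
```

```text
[ 0.47161947 -0.24224434  0.065     ]
```

View pics/tc.png

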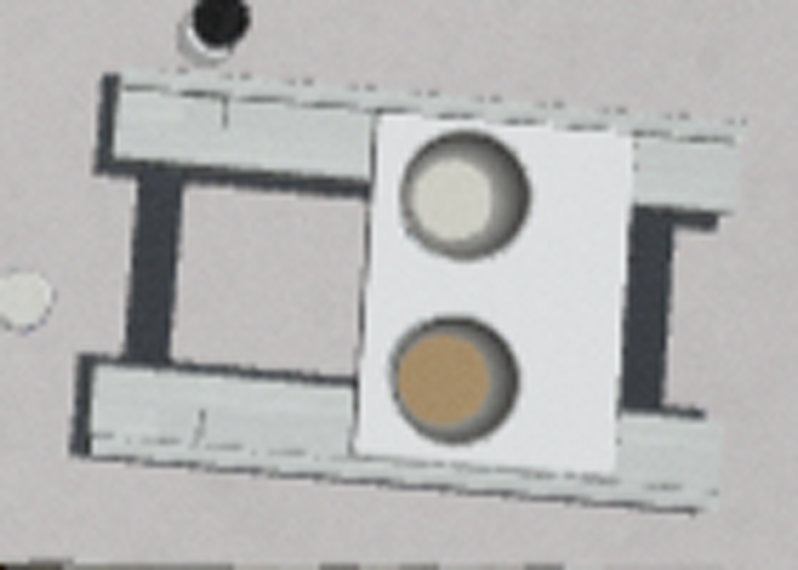

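View pics/sc.png

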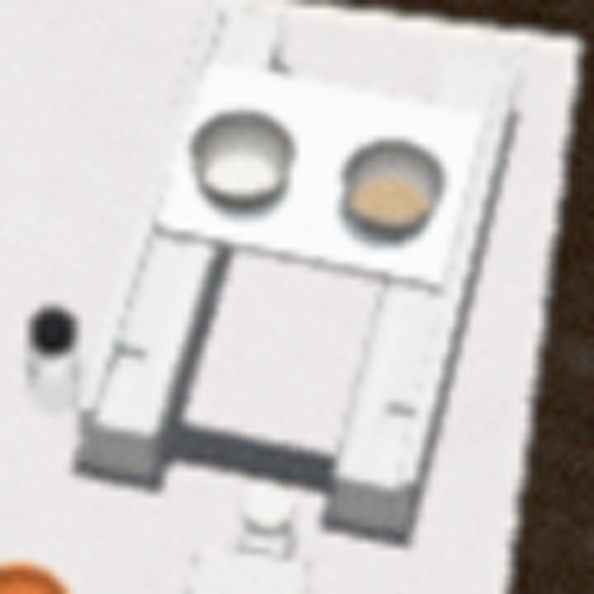

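The top crop shows the board corners at (377,113), (633,130), (617,472) and (356,455), and the notch marks at about (225,110) and (200,430). The scene crop gives the same corners at (155,228), (222,62), (482,105) and (443,290). I'll triangulate from these.

```bash
python3 - <<'E'
from h import *
t=np.array([(377,113),(633,130),(617,472),(356,455)])/5.7+[262,165]
s=np.array([(155,228),(222,62),(482,105),(443,290)])/6.6+[240,108]
for a,b in zip(t,s):
    X=least_squares(lambda P:np.r_[proj("top",P)[0]-a,proj("scene",P)[0]-b],[.47,-.24,.06])
    print(X.x.round(4),X.cost.round(2),back("top",a,.065).round(4))
# fit
def corners(p,z=.065):
    c,s_=np.cos(p[2]),np.sin(p[2]); L=np.array([(.055,-.073),(-.055,-.073),(-.055,.073),(.055,.073)])[[3,2,1,0]]
    return np.c_[L@np.array([[c,s_],[-s_,c]])+p[:2],np.full(4,z)]
r=least_squares(lambda p:np.r_[(proj("top",corners(p))-t).ravel()],[.47,-.24,1.6]);print("top only",r.x,r.cost)
r2=least_squares(lambda p:np.r_[(proj("top",corners(p,p[3]))-t).ravel(),(proj("scene",corners(p,p[3]))-s).ravel()],[.47,-.24,1.6,.065]);print("both",r2.x,r2.cost)
for r in (r,r2):
  p=r.x
# far=left? board +y left when facing +x(world +y) is world -x
# frame: front rail ends, rail top outer/lip corners in top crop
f=np.array([(120,78),(112,160),(97,362),(92,450)])/5.7+[262,165]
for u,z in zip(f,(.055,.045,.045,.055)): print("front end",back("top",u,z).round(4))
for u in [(225,92),(225,128),(203,408),(197,448)]: print("notch",back("top",np.array(u)/5.7+[262,165],.045).round(4))
print("vial end",back("top",np.array((22,300))/5.7+[262,165],.06))
print("rear rail end",[back("top",np.array(u)/5.7+[262,165],.05).round(4) for u in((740,125),(737,210),(720,415),(715,505))])
E
```

```text
[ 0.5472 -0.1946  0.0546] 0.09 [ 0.5454 -0.1927  0.065 ]
[ 0.5376 -0.3027  0.0601] 1.72 [ 0.5397 -0.3013  0.065 ]
[ 0.3961 -0.2927  0.0662] 0.04 [ 0.3957 -0.293   0.065 ]
[ 0.4013 -0.1864  0.0491] 0.03 [ 0.4014 -0.1837  0.065 ]
top only [ 0.47107333 -0.24273203  4.69289232] 4165.4255017355545
both [ 0.47448546 -0.27795382 -1.53718573 -0.02879951] 5385.111158980773
front end [ 0.5601 -0.0845  0.055 ]
front end [ 0.5257 -0.082   0.045 ]
front end [ 0.4389 -0.0763  0.045 ]
front end [ 0.4017 -0.0738  0.055 ]
notch [ 0.5559 -0.1306  0.045 ]
notch [ 0.5402 -0.1307  0.045 ]
notch [ 0.4199 -0.1217  0.045 ]
notch [ 0.4029 -0.1192  0.045 ]
vial end [ 0.46446483 -0.04340342  0.06      ]
rear rail end [array([ 0.5441, -0.3518,  0.05  ]), array([ 0.5074, -0.3499,  0.05  ]), array([ 0.4198, -0.3414,  0.05  ]), array([ 0.3818, -0.3388,  0.05  ])]
```

Call:
send_rows --commands '[{"delta_pos":[2.7,2.9,0],"yaw":0.138},{"delta_pos":[2.7,2.9,0],"yaw":0.138},{"delta_pos":[2.7,2.9,0],"yaw":0.138},{"delta_pos":[2.7,2.9,0],"yaw":0.138},{"delta_pos":[2.7,2.9,0],"yaw":0.138},{"delta_pos":[2.7,2.9,0],"yaw":0.138},{"delta_pos":[2.7,2.9,0],"yaw":0.138},{"delta_pos":[2.7,2.7,0],"yaw":0.138},{"delta_pos":[0,0,0],"yaw":0}]' --grip 1 --force 40

```text
t: 1.23
tcp_pos: [0.466, -0.3345, 0.226]
tool_rot: [0.717, 0.697, -0.001, -0.004]
force: [0.2, 0.5, 0.3]
finger_gap: -0.004
```

Call:
send_rows --commands '[{"delta_pos":[-0.1,-0.9,-3],"yaw":-0.036},{"delta_pos":[0,0,-3],"yaw":0},{"delta_pos":[0,0,-3],"yaw":0},{"delta_pos":[0,0,0],"yaw":0}]'

```text
t: 1.72
tcp_pos: [0.4633, -0.3459, 0.1337]
tool_rot: [0.731, 0.682, -0.002, -0.004]
force: [-0.6, 0.6, -0.1]
finger_gap: 0.001
```

```bash
python3 - <<'E'
from h import *
s=manip.sense();print(s["tcp_pos"],s["tool_rot"])
w=manip.snapshot("wrist");t=manip.snapshot("top");sc=manip.snapshot("scene")
c=manip.get_calibration("wrist");print({k:np.round(v,4).tolist() for k,v in c.items()})
g=cv2.resize(t[165:265,262:402],(560,400),interpolation=2)
o=np.zeros((400,800,3),np.uint8);o[:,:400]=cv2.resize(w,(400,300))[0:1].mean() if 0 else 0
cv2.imwrite("pics/w1.png",cv2.resize(w,(800,600),interpolation=2)); cv2.imwrite("pics/t1.png",g); cv2.imwrite("pics/sraw1.png",sc)
E
```

```text
[ 0.46327631 -0.34591197  0.13368968] [ 0.73100516  0.68235775 -0.0018171  -0.0040064 ]
{'fx': 297.3186, 'fy': 297.3186, 'cx': 250.2564, 'cy': 189.5728, 'mount': [[-0.0005, -0.9506, -0.3103, 0.0793], [1.0, -0.0004, -0.0003, 0.0001], [0.0002, -0.3103, 0.9506, -0.1427], [0.0, 0.0, 0.0, 1.0]]}
```

View pics/w1.png

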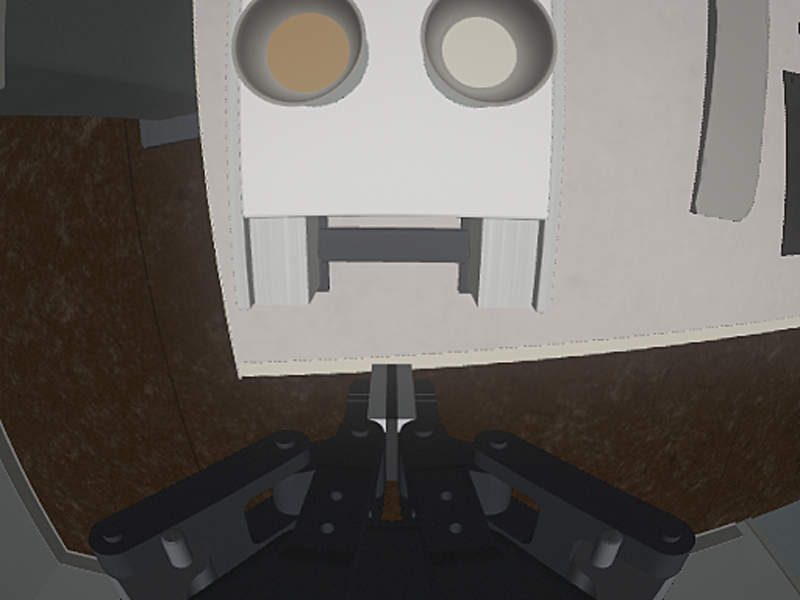

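The wrist view shows the rear edge from (246,216) to (548,216), the rail rear ends at y≈305, and the fingertips at about (391,368). I'll back-project these points.

```bash
cat >> h.py <<'E'
from scipy.spatial.transform import Rotation as Ro
def wback(uv,z,pos,rot):
    c=manip.get_calibration("wrist");M=np.array(c["mount"]);v=np.array(uv)-[c["cx"],c["cy"]];r=np.hypot(*v);th=r/c["fx"]
    d=np.r_[v/r*np.sin(th),np.cos(th)];R=Ro.from_quat(rot).as_matrix()
    o=np.array(pos)+R@M[:3,3];d=R@M[:3,:3]@d;return o+d*(z-o[2])/d[2]
E
python3 - <<'E'
from h import *
s=manip.sense()
for n,u,z in [("rear near",(246,216),.065),("rear far",(548,216),.065),("mid",(397,216),.065),("rail near",(252,303),.045),("rail far",(535,306),.045),("inner near",(308,304),.045),("inner far",(480,306),.045),("bowl back near",(302,105),.065),("bowl back far",(485,106),.065)]:
    print(n,wback(np.array(u)*.64,z,s["tcp_pos"],s["tool_rot"]).round(4))
E
```

```text
rear near [ 0.3994 -0.2935  0.065 ]
rear far [ 0.5442 -0.3032  0.065 ]
mid [ 0.4714 -0.2997  0.065 ]
rail near [ 0.3888 -0.3439  0.045 ]
rail far [ 0.5445 -0.3562  0.045 ]
inner near [ 0.4204 -0.3466  0.045 ]
inner far [ 0.5132 -0.354   0.045 ]
bowl back near [ 0.4318 -0.2442  0.065 ]
bowl back far [ 0.515  -0.2503  0.065 ]
```

Call:
send_rows --commands '[{"delta_pos":[0.35,0,-3],"yaw":0},{"delta_pos":[0,0,-3],"yaw":0},{"delta_pos":[0,0,-2.2],"yaw":0},{"delta_pos":[0,0,0],"yaw":0},{"delta_pos":[0,0,0],"yaw":0}]'

```text
t: 2.5
tcp_pos: [0.4738, -0.3538, 0.0622]
tool_rot: [0.731, 0.682, -0.002, 0.01]
force: [0.9, -0.7, 0.3]
finger_gap: 0.001
```

```bash
python3 - <<'E'
from h import *
s=manip.sense();print({k:np.round(v,3).tolist() for k,v in s.items()})
E
```

```text
{'t': 2.5, 'q': [-0.828, 0.712, 1.658, -0.006, 0.752, -0.755], 'qd': [-0.001, -0.004, -0.002, 0.0, 0.006, -0.0], 'tau': [-0.005, -44.33, -10.487, -0.01, -0.05, -0.0], 'tcp_pos': [0.474, -0.354, 0.062], 'tool_rot': [0.731, 0.682, -0.002, 0.01], 'force': [0.893, -0.677, 0.278], 'ft_torque': [0.033, 0.022, 0.023], 'finger_gap': 0.001}
```

Call:
send_rows --commands '[{"delta_pos":[-0.5,0.4,-1.0],"yaw":0},{"delta_pos":[0,0,0],"yaw":0}]'

```text
t: 2.75
tcp_pos: [0.4693, -0.3505, 0.0539]
tool_rot: [0.731, 0.682, -0.002, 0.011]
force: [-0.5, -0.7, -0.6]
finger_gap: -0.006
```

Call:
send_rows --commands '[{"delta_pos":[-0.3,0.3,-0.8],"yaw":0},{"delta_pos":[0,0.5,-0.5],"yaw":0},{"delta_pos":[0,1.0,0],"yaw":0},{"delta_pos":[0,0,0],"yaw":0}]'

```text
t: 3.25
tcp_pos: [0.4659, -0.3309, 0.0403]
tool_rot: [0.731, 0.682, -0.002, 0.011]
force: [-0.0, -0.7, 0.5]
finger_gap: -0.001
```

Call:
send_rows --commands '[{"delta_pos":[0.05,0.5,0],"yaw":0},{"delta_pos":[0.05,0.5,0],"yaw":0},{"delta_pos":[0.05,0.4,0],"yaw":0},{"delta_pos":[0.02,0.3,0],"yaw":0},{"delta_pos":[0.02,0.3,0],"yaw":0},{"delta_pos":[0.02,0.3,0],"yaw":0}]'

```text
t: 4.0
tcp_pos: [0.4692, -0.3077, 0.0408]
tool_rot: [0.731, 0.682, -0.002, 0.013]
force: [-0.8, -3.7, -2.7]
finger_gap: 0.002
```

Call:
send_rows --commands '[{"delta_pos":[0.02,0.3,-0.05],"yaw":0},{"delta_pos":[0.02,0.3,-0.05],"yaw":0},{"delta_pos":[0.02,0.3,-0.03],"yaw":0},{"delta_pos":[0.02,0.3,-0.03],"yaw":0},{"delta_pos":[0.02,0.3,-0.03],"yaw":0},{"delta_pos":[0.02,0.3,-0.03],"yaw":0}]'

```text
t: 4.75
tcp_pos: [0.4735, -0.2978, 0.0409]
tool_rot: [0.73, 0.683, -0.005, 0.022]
force: [-0.9, -4.6, 2.2]
finger_gap: 0.0
```

Call:
send_rows --commands '[{"delta_pos":[-0.05,0.45,-0.03],"yaw":0},{"delta_pos":[-0.05,0.5,-0.03],"yaw":0},{"delta_pos":[-0.05,0.5,-0.03],"yaw":0},{"delta_pos":[-0.05,0.5,-0.03],"yaw":0}]'

```text
t: 5.25
tcp_pos: [0.4744, -0.2819, 0.041]
tool_rot: [0.73, 0.683, -0.005, 0.027]
force: [-1.0, -5.6, 0.0]
finger_gap: -0.002
```

```bash
python3 - <<'E'
from h import *
s=manip.sense();print({k:np.round(s[k],4).tolist() for k in("tcp_pos","tool_rot","force","q")})
t=manip.snapshot("top");w=manip.snapshot("wrist")
cv2.imwrite("pics/m.png",np.hstack([cv2.resize(t[165:265,262:402],(448,320),interpolation=2),cv2.resize(w[:,80:440],(340,320))]))
E
```

```text
{'tcp_pos': [0.4744, -0.2819, 0.041], 'tool_rot': [0.7301, 0.6828, -0.0048, 0.0272], 'force': [-0.9792, -5.5674, 0.0304], 'q': [-0.7308, 0.7109, 1.7919, -0.0259, 0.5857, -0.6427]}
```

View pics/m.png

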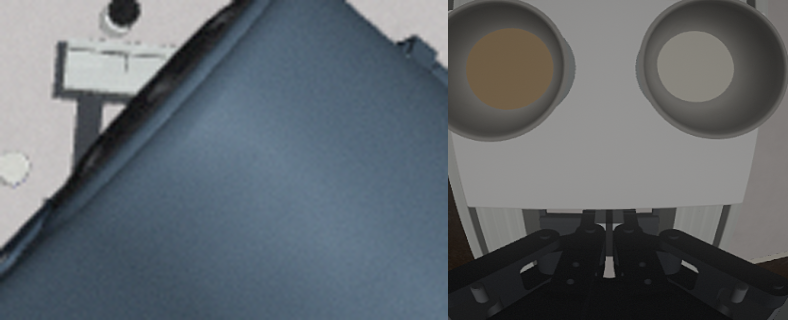

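The board is following, both bowls stand on it, and the fingers are near the middle of the rear edge at wrist-panel (607,215).

Call:
send_rows --commands '[{"delta_pos":[-0.05,0.5,-0.04],"yaw":0},{"delta_pos":[-0.05,0.5,-0.04],"yaw":0},{"delta_pos":[-0.05,0.5,-0.04],"yaw":0},{"delta_pos":[-0.05,0.5,-0.04],"yaw":0},{"delta_pos":[0,0.5,-0.04],"yaw":0},{"delta_pos":[0,0.5,-0.04],"yaw":0},{"delta_pos":[0,0.5,-0.04],"yaw":0},{"delta_pos":[0,0.5,-0.04],"yaw":0}]'

```text
t: 6.35
tcp_pos: [0.4773, -0.25, 0.0412]
tool_rot: [0.73, 0.683, -0.006, 0.037]
force: [-1.9, -6.5, 2.2]
finger_gap: 0.001
```

Call:
send_rows --commands '[{"delta_pos":[-0.05,0.45,-0.05],"yaw":0},{"delta_pos":[-0.05,0.45,-0.05],"yaw":0},{"delta_pos":[-0.05,0.45,-0.05],"yaw":0},{"delta_pos":[-0.05,0.4,-0.05],"yaw":0}]'

```text
t: 6.85
tcp_pos: [0.4782, -0.2372, 0.0412]
tool_rot: [0.729, 0.683, -0.006, 0.043]
force: [-1.4, -6.2, 2.1]
finger_gap: 0.0
```

Call:
send_rows --commands '[{"delta_pos":[-0.03,0.35,-0.04],"yaw":0},{"delta_pos":[-0.03,0.35,-0.04],"yaw":0}]'

```text
t: 7.1
tcp_pos: [0.4785, -0.2321, 0.0413]
tool_rot: [0.729, 0.683, -0.006, 0.044]
force: [-2.2, -7.1, 1.8]
finger_gap: 0.003
```

Call:
send_rows --commands '[{"delta_pos":[-0.03,0.35,-0.03],"yaw":0},{"delta_pos":[-0.03,0.35,-0.03],"yaw":0}]'

```text
t: 7.35
tcp_pos: [0.4779, -0.2256, 0.0409]
tool_rot: [0.729, 0.683, -0.006, 0.045]
force: [-1.6, -5.6, 0.6]
finger_gap: -0.007
```

Call:
send_rows --commands '[{"delta_pos":[-0.03,0.35,-0.03],"yaw":0}]'

```text
t: 7.48
tcp_pos: [0.4783, -0.2228, 0.0409]
tool_rot: [0.729, 0.683, -0.006, 0.046]
force: [-0.6, -5.9, 1.8]
finger_gap: -0.001
```

Call:
send_rows --commands '[{"delta_pos":[-0.03,0.35,-0.03],"yaw":0}]'

```text
t: 7.6
tcp_pos: [0.4786, -0.2209, 0.041]
tool_rot: [0.729, 0.683, -0.007, 0.048]
force: [-7.0, -17.0, 0.4]
finger_gap: 0.0
```

The push force jumped from 6 N to 17 N at about the predicted seat, so I'll stop and look.

```bash
python3 - <<'E'
from h import *
s=manip.sense();print({k:np.round(s[k],4).tolist() for k in("tcp_pos","tool_rot","force")})
w=manip.snapshot("wrist");sc=manip.snapshot("scene");cv2.imwrite("pics/wraw2.png",w)
cv2.imwrite("pics/m2.png",np.hstack([cv2.resize(w[:,60:440],(475,480)),cv2.resize(sc[108:198,255:315],(320,480),interpolation=2)]))
E
```

```text
{'tcp_pos': [0.4786, -0.2209, 0.041], 'tool_rot': [0.7287, 0.6832, -0.007, 0.0475], 'force': [-6.9708, -16.9787, 0.3921]}
```

View pics/m2.png

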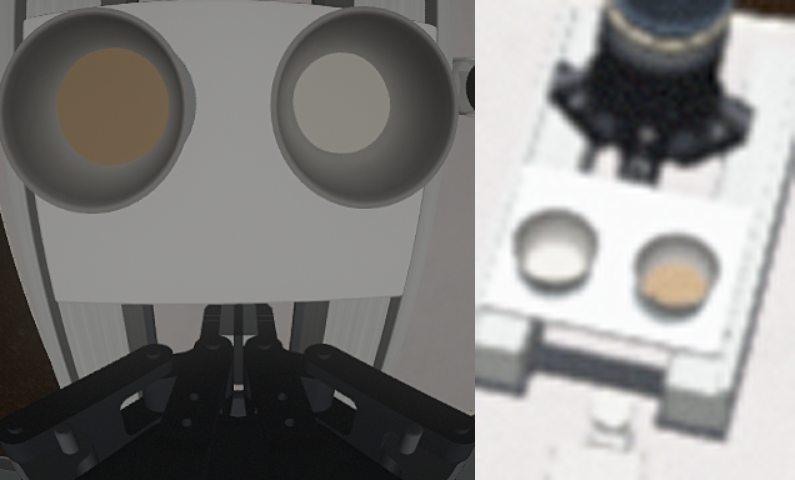

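Both bowls stand on their marks and the board looks level near the front end. I'll back off and measure whether it dropped.

Call:
send_rows --commands '[{"delta_pos":[0,-0.3,0],"yaw":0},{"delta_pos":[-0.05,-0.8,0],"yaw":0},{"delta_pos":[-0.1,-1.5,0],"yaw":0},{"delta_pos":[-0.2,-2.5,0],"yaw":0},{"delta_pos":[-0.2,-2.5,0.5],"yaw":0},{"delta_pos":[-0.2,-2.5,1.5],"yaw":0},{"delta_pos":[0,-1,3],"yaw":0},{"delta_pos":[0,0,3],"yaw":0}]'

```text
t: 8.7
tcp_pos: [0.4659, -0.3336, 0.1186]
tool_rot: [0.73, 0.682, -0.006, 0.039]
force: [-0.1, 0.7, -0.7]
finger_gap: 0.001
```

```bash
python3 - <<'E'
from h import *
s=manip.sense();print({k:np.round(s[k],4).tolist() for k in("tcp_pos","tool_rot","force")})
w=manip.snapshot("wrist");sc=manip.snapshot("scene");cv2.imwrite("pics/wraw3.png",w);cv2.imwrite("pics/sraw3.png",sc)
cv2.imwrite("pics/m3.png",np.hstack([cv2.resize(w[:,90:410],(400,480)),cv2.resize(sc[118:198,245:310],(390,480),interpolation=2)]))
E
```

```text
{'tcp_pos': [0.4659, -0.3336, 0.1186], 'tool_rot': [0.7298, 0.6825, -0.0063, 0.0391], 'force': [-0.1482, 0.718, -0.7262]}
```

View pics/m3.png

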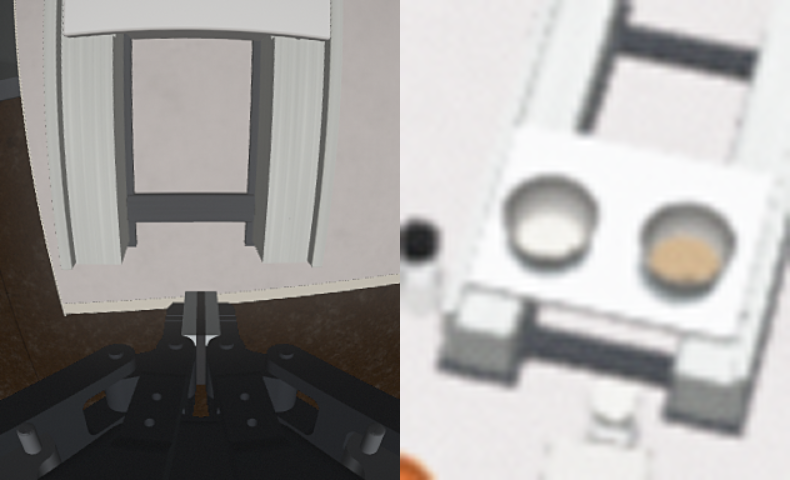

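Rear edge is at about (200,35) in the wrist panel and both bowls stand. I'll clear the arm from the top view to check the height.

Call:
send_rows --commands '[{"delta_pos":[-1,-3,3],"yaw":0},{"delta_pos":[-2.5,-3.5,3],"yaw":0},{"delta_pos":[-2.5,-3.5,1],"yaw":0},{"delta_pos":[-2.5,-4,0],"yaw":0},{"delta_pos":[-2.5,-4,0],"yaw":0},{"delta_pos":[-2.5,-4,0],"yaw":0},{"delta_pos":[-2.5,-3,0],"yaw":0},{"delta_pos":[-2.5,-1,0],"yaw":0},{"delta_pos":[0,0,0],"yaw":0}]'

```text
t: 9.93
tcp_pos: [0.2721, -0.5985, 0.1827]
tool_rot: [0.729, 0.683, -0.003, 0.035]
force: [-0.3, -0.1, -0.3]
finger_gap: 0.003
```

```bash
python3 - <<'E'
from h import *
t=manip.snapshot("top");sc=manip.snapshot("scene");cv2.imwrite("pics/traw4.png",t);cv2.imwrite("pics/sraw4.png",sc)
a=cv2.resize(t[165:265,255:395],None,fx=5.7,fy=5.7,interpolation=2)
cv2.imwrite("pics/t4.png",a)
cv2.imwrite("pics/s4.png",cv2.resize(sc[118:198,245:325],None,fx=7,fy=7,interpolation=2))
# expected corner pixels seated (top z .056) vs unseated (.065), in crops
u=np.array([.0665,.9978]);l=np.array([-.9978,.0665])
b0=np.array([.472,-.2434])
for z,d in((.056,.086),(.065,.086),(.056,.083)):
    P=np.array([np.r_[b0+d*u+x*u+y*l,z] for x,y in((.055,-.073),(-.055,-.073),(-.055,.073),(.055,.073))])
    print(z,d,"top",((proj("top",P)-[255,165])*5.7).round(0).tolist(),"scene",((proj("scene",P)-[245,118])*7).round(0).tolist())
E
```

```text
0.056 0.086 top [[214.0, 92.0], [471.0, 113.0], [449.0, 455.0], [189.0, 435.0]] scene [[83.0, 318.0], [141.0, 133.0], [443.0, 193.0], [397.0, 383.0]]
0.065 0.086 top [[216.0, 90.0], [475.0, 110.0], [453.0, 456.0], [191.0, 435.0]] scene [[83.0, 307.0], [141.0, 121.0], [445.0, 181.0], [399.0, 372.0]]
0.056 0.083 top [[221.0, 93.0], [478.0, 113.0], [456.0, 456.0], [196.0, 435.0]] scene [[85.0, 313.0], [142.0, 128.0], [445.0, 188.0], [398.0, 377.0]]
```

View pics/t4.png

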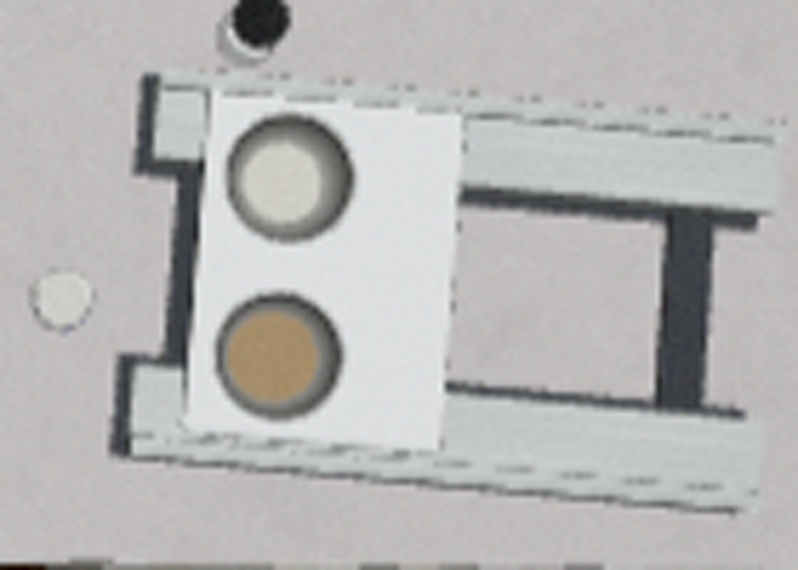

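View pics/s4.png

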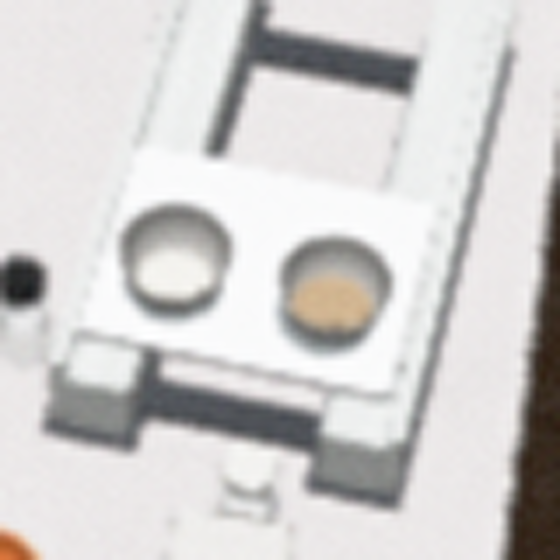

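```bash
python3 - <<'E'
from h import *
A=np.array([(377,113),(633,130),(617,472),(356,455)])/5.7+[262,165]
B=np.array([(155,228),(222,62),(482,105),(443,290)])/6.6+[240,108]
C=np.array([(211,90),(464,114),(440,450),(187,430)])/5.7+[255,165]
D=np.array([(78,332),(138,148),(440,203),(394,390)])/7+[245,118]
L=np.array([(.055,-.073),(-.055,-.073),(-.055,.073),(.055,.073)])
def cor(p):
    c,s=np.cos(p[3]),np.sin(p[3]);return np.c_[L@np.array([[c,s],[-s,c]])+p[:2],np.full(4,p[2])]
for a,b in((A,B),(C,D)):
    r=least_squares(lambda p:np.r_[(proj("top",cor(p))-a).ravel(),(proj("scene",cor(p))-b).ravel()],[.47,-.2,.06,1.5]);print(r.x.round(4),r.cost)
def sub(n,f,win=None):
    return cv2.cvtColor(cv2.imread(f),cv2.COLOR_BGR2GRAY)
# bowls' rim via Hough-free check: template match of bowl patches old->new
for n,f0,f1,cs in(("top","pics/top0.png","pics/traw4.png",[(343.5,199),(341,231.5)]),("scene","pics/scene0.png","pics/sraw4.png",[(277,132.5),(299.5,137)])):
    i0,i1=sub(n,f0),sub(n,f1)
    for c in cs:
        k=13 if n=="top" else 10; x,y=map(int,np.round(c)); T=i0[y-k:y+k+1,x-k:x+k+1]
        T4=cv2.resize(T,None,fx=4,fy=4,interpolation=2);I4=cv2.resize(i1,None,fx=4,fy=4,interpolation=2)
        m=cv2.matchTemplate(I4,T4,cv2.TM_CCOEFF_NORMED);_,v,_,p=cv2.minMaxLoc(m);print(n,c,"->",p[0]/4+k-x+x,p[1]/4+k,"shift",p[0]/4+k-x,p[1]/4+k-y,round(v,2))
u=np.array([.0665,.9978,0])
for P in([.508,-.226,.093],[.436,-.221,.093]):
  P=np.array(P)
  for d,z in((.083,-.009),(.086,-.009),(.089,-.009),(.083,0),(.086,0),(.089,0)):
    print(d,z,*[(proj(n,P+d*u+[0,0,z])-proj(n,P))[0].round(1) for n in("top","scene")])
E
```

```text
[ 0.4706 -0.2447  0.0565  1.5078] 4.374686864897244
[ 0.4791 -0.1567  0.0473  1.5044] 0.8076676936637537
top (343.5, 199) -> 306.25 196.0 shift -37.75 -3.0 0.97
top (341, 231.5) -> 303.0 227.75 shift -38.0 -4.25 0.98
scene (277, 132.5) -> 270.25 154.75 shift -6.75 22.75 0.97
scene (299.5, 137) -> 293.5 159.75 shift -6.5 22.75 0.98
0.083 -0.009 [-35.9  -2.5] [-6.  21.7]
0.086 -0.009 [-37.1  -2.6] [-6.2 22.4]
0.089 -0.009 [-38.4  -2.7] [-6.4 23.1]
0.083 0 [-35.4  -2.8] [-5.9 20. ]
0.086 0 [-36.6  -2.9] [-6.1 20.7]
0.089 0 [-37.9  -3. ] [-6.3 21.5]
0.083 -0.009 [-36.1  -2.8] [-5.5 21.9]
0.086 -0.009 [-37.4  -2.9] [-5.7 22.7]
0.089 -0.009 [-38.6  -3. ] [-5.9 23.4]
0.083 0 [-35.6  -2.8] [-5.3 20.2]
0.086 0 [-36.9  -3. ] [-5.5 21. ]
0.089 0 [-38.2  -3.1] [-5.7 21.7]
```

```bash
python3 -c "
from station import manip
print(manip.sense()['t'],manip.sign_off())"
```

```text
the job is handed in; nothing more can be done
10.025 None
```

The shelf board is seated in its notches, and I handed the job in at 10.0 s with the arm clear of everything. I pushed it about 88 mm along the rails with the closed fingertips on its rear edge, then backed off.

**Seating:**
- **Force:** pushing took about 4–7 N until the end, when it jumped to 17 N. That fits the feet meeting the front of the notches, so I stopped there.
- **Drop:** fitting the board's corners in two camera views before and after gave a drop of 9.2 mm, against 9 mm expected.

**Bowls:** both moved with the board and dropped the same amount. They stand on their marks in the pictures.

**Bystanders:** both vials and the orange look-alike bowl look unmoved in the pictures near the rails. I did not check the other bystanders again, but the arm went nowhere near them.

**What disagreed:**
- **Height bias:** the two-view fit puts absolute heights about 9 mm too low, both before and after. I therefore relied on the difference, not the absolute height.
- **Travel:** my estimates before the push were 83–86 mm, slightly less than the 88 mm measured. The board has 3.5 mm of play along the rails, and the cameras are only good to about 2 mm.
- **Tool lean and drift:** the tool leaned about 5° and drifted a few millimetres sideways during the push. The fingertips stayed on the rear edge.

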